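# Find the stamped sample box and push it to the dispatch line

## Robot

A 7-joint arm with a two-finger parallel gripper is mounted at the origin on a cart in front of the work surface, level with it; the furniture and walls round the work are solid. World frame = base frame: x ahead of the robot, y to its left, z up, the work surface at z = 0. Lengths are in m, angles in rad, forces in N, time in s.
With the tool pointing down it reaches from about 0.425 to 0.925 m from the base axis. Payload 6.8 kg.
Tool frame: the origin (TCP) lies midway between the tips of the shut fingers; the grasp point (between the pads) lies 19 mm behind it (arm.grip_point_offset is the z of the grasp point in the tool frame, in m); z points along the fingers, x is the direction in which the jaws open and shut, and the axes are right-handed (so a half turn about z gives the same grasp; the last joint's range is limited). The gripper opens to 85 mm and grips with 20 to 120 N. Pads are 22 mm wide; open, the fingers measure 114 mm over their backs; the gripper's body (76 mm by 85 mm) begins 54 mm behind the grasp point. The pads swing forward as they close: fully open they stand 13 mm farther back than shut.
Start: joints at [-1.323, 0.477, 0.022, 1.555, -0.011, 1.109, -0.083], TCP at [0.235, 0.633, 0.231] pointing down, gripper open.
Joint ranges: [-2.96, 2.96], [-0.34, 2.1], [-1.41, 1.46], [0.24, 2.44], [-1.37, 4.51], [0.17, 1.92], [-2.96, 2.96]. Speed limits (rad/s): [2.39, 2.39, 3.14, 3.14, 3.14, 3.14, 3.14].

## Interface

Orientations are given as a unit quaternion [w, x, y, z].
In Python, from cell import arm gives the robot as it stands. The module is installed in compiled form; this text tells all that it offers.
- The arm moves only by the shell command python3 -m inch 'ROWS'. ROWS is JSON, a list of rows, each an object with "rotation": the turn, a rotation vector about the world's x, y, z in rad, a list of three; "slide": the shift along the world's x, y, z in cm, a list of three; "grip": the finger opening in cm, from 0 to 8.54. A call has 1 to 10 rows; each row is the pose to reach, as a shift and turn from the pose measured when the call began; what a row does not reach only later rows make up. A row lasts 1/8 s, in which the tool goes at most 62.5 mm and 10.7 degrees, less where a joint would pass 70% of its speed; a pose out of reach is approached as far as the arm can. A call with a gripper value outside its range is refused whole. The fingers move at their own pace and stop on an object; the grip force is fixed at half the most. Time passes only in rows, so rows that repeat a pose let the fingers close. It gives the time, the measured TCP pose, the force and the opening at its end, in the units of the state.
- arm.get_state(): the state, without advancing time (a new reading comes with each control period).
- arm.snapshot(name): name is "scene" or "top" or "wrist"; returns the picture (400x640x3 uint8, red, green, blue); there is no depth.
- arm.calibration(name): a dict with "fx", "fy", "cx", "cy" (pixels), "extrinsics" (4x4, takes a point from camera to world coordinates). Camera axes: x right, y up, looking along -z (the intrinsics and any distortion apply to the point x, -y, -z); pixel columns grow to the right and rows downward; lengths in m; the calibration is good to about 2 mm. A picture is of the moment at which its call begins: read the wrist's pose just before it. calibration takes no time and is no camera call; for the wrist camera it gives the pose at the moment of the call.
- arm.hand_in(): hands the job in, once; it reports no verdict.
The state is a dict: "time": time; "qpos": joint angles; "joint_velocities": joint speeds; "joint_torque": joint torques, N m; "eef_pos": TCP position; "eef_rot": TCP orientation; "force": force on the tool from outside, world axes, zero at the start; "wrist_torque": the same for the moment, N m; "opening": opening from 0.0 (shut) to 1.0 (fully open).
Only numpy, scipy, OpenCV 4.12 (cv2) and the standard library are available. Lean on these libraries where they do the work, as an engineer would, in place of code of your own. Each camera call takes 0.05 s, during which the arm holds its last target.

## Task

One of the two wooden sample boxes has a mark burnt into its underside: push each box over onto its back, away from the robot, so that both undersides show. Then push the marked box, still lying on its back, sideways until it covers the full width of the dark dispatch line between them, and leave the unmarked box lying clear of the line. Only push: do not lift or carry either box, and leave the other things on the table where they are.

Things in the scene. Friction and masses are not known exactly. Their poses are not given: they have to be found in the camera images.
- stamped_box: Closed slatted wooden box, 60 (own x) x 100 (y) x 110 mm tall (z), 0.3-0.65 kg; origin at its centre. Starts upright, own -x face roughly to the robot; left/right place varies. On its underside, unseen until tipped, a dark 45 mm ring with a cross. Pushed towards +x at 70-100 mm height a box tips without much sliding, falls over past 0.5 rad; on its back it is 60 mm high, own x down.
- plain_box: Closed slatted wooden box, 60 (own x) x 100 (y) x 110 mm tall (z), 0.3-0.65 kg; origin at its centre. Starts upright, own -x face roughly to the robot; left/right place varies. Same as the other box and tips the same way, but its underside is bare wood between the two 8 mm skids.
- dispatch_line: dispatch line: a flat strip of dark tape on the table between the boxes, 40 mm wide (y), 240 mm long, running straight away from the robot (along x); flat, it stops nothing. Origin at its middle.
- cream_wedge: bystander: cream cast block, 66x130x45 mm, lying between the boxes on the robot's side of the line; origin at the middle of its underside
- marker: bystander: black marker pen, 16x130x18 mm, lying on the table near its front edge at the left; origin at the middle of its underside
- bar_small: bystander: small cream cast bar, 44x98x16 mm, lying near the table's front edge at the right; origin at the middle of its underside
- mixing_cup: bystander: white mixing cup, 79 mm across, 88 mm tall, at the right; origin at the middle of its underside
- chip_brush: bystander: chip brush, 44x218x14 mm, lying at the left; origin at the middle of its underside
- spirit_bottle: bystander: white spirit bottle, 62 mm across, 159 mm tall, at the back right; origin at the middle of its underside

How it is judged:
By the outcome, as a careful person would: the job done as asked, in the order asked, and still so for the second after the job is handed in, with the robot touching nothing.
It also fails if it takes over 56 s, if anything falls off the work surface, if the arm or the gripper's body presses on something with over 40 N, if the wrist force passes 120 N, or if a joint passes its speed limit or range.

## Working session

There is one attempt and no reset: what is moved stays moved. The work goes in short steps, Python scripts to look and compute and a shell command to move; the robot and the scene stay as the last step left them, time stands still between calls to the robot, and variables do not carry over. Pictures are saved under pics/ and viewed, and the job is handed in when it is done.

```bash
mkdir -p pics
cat > h.py <<'E'
import numpy as np, cv2
from cell import arm
def snap(n,f):
    im=arm.snapshot(n); cv2.imwrite('pics/'+f+'.png',cv2.cvtColor(im,cv2.COLOR_RGB2BGR)); return im
def ray(n,u,v,z):
    c=arm.calibration(n); E=np.array(c['extrinsics'])
    d=E[:3,:3]@np.array([(u-c['cx'])/c['fx'],-(v-c['cy'])/c['fy'],-1]); o=E[:3,3]
    return o+d*(z-o[2])/d[2]
def proj(n,p):
    c=arm.calibration(n); E=np.array(c['extrinsics']); q=E[:3,:3].T@(np.array(p)-E[:3,3])
    return c['cx']+c['fx']*q[0]/-q[2], c['cy']-c['fy']*q[1]/-q[2]
E
python3 - <<'E'
from h import *
for n in('scene','top'):
    snap(n,n+'0'); c=arm.calibration(n); print({k:v for k,v in c.items() if k!='extrinsics'}); print(np.round(c['extrinsics'],3))
print(arm.get_state())
E
```

```text
{'fx': 469.2164589405294, 'fy': 469.2164589405294, 'cx': 312.21424717249755, 'cy': 201.42371224637094}
[[ 0.859  0.314 -0.405 -0.073]
 [-0.512  0.554 -0.657 -0.968]
 [ 0.018  0.771  0.636  0.97 ]
 [ 0.     0.     0.     1.   ]]
{'fx': 366.69146671892946, 'fy': 366.69146671892946, 'cx': 316.9650762668934, 'cy': 203.79202251741972}
[[-1.200e-02  9.880e-01 -1.550e-01  3.470e-01]
 [-1.000e+00 -1.200e-02  1.000e-03 -4.000e-02]
 [-1.000e-03  1.550e-01  9.880e-01  1.056e+00]
 [ 0.000e+00  0.000e+00  0.000e+00  1.000e+00]]
{'time': 0.1, 'qpos': array([-1.32309274,  0.47774256,  0.02230236,  1.55632143, -0.01145836,
        1.10927787, -0.08308521]), 'joint_velocities': array([-2.90568893e-03, -2.06040642e-03, -5.95140319e-05, -2.56976680e-03,
        2.18594849e-03,  6.76443825e-04,  6.12706259e-04]), 'joint_torque': array([ 4.08251683e-03, -5.97764289e+01,  1.61331754e+00, -2.81956297e+01,
        1.27373741e-02,  5.10539277e-03,  4.66857409e-05]), 'eef_pos': array([0.23494981, 0.63224314, 0.23041846]), 'eef_rot': array([ 5.17276030e-04,  8.21053878e-01,  5.70850131e-01, -6.24232837e-04]), 'force': array([-0.67815462,  0.49951959, -0.71643007]), 'wrist_torque': array([ 0.03480846, -0.03646622,  0.03191604]), 'opening': 1.0023161023284801}
```

View pics/scene0.png

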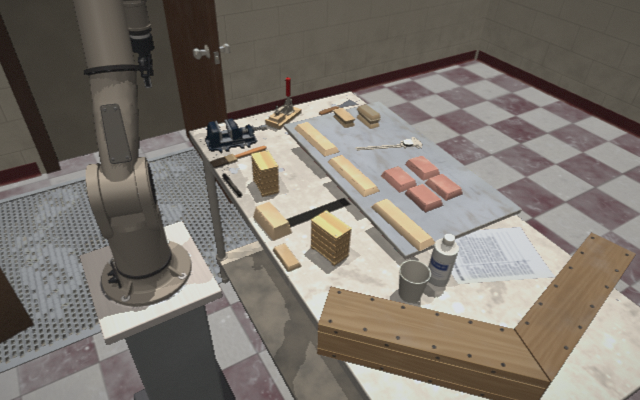

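View pics/top0.png

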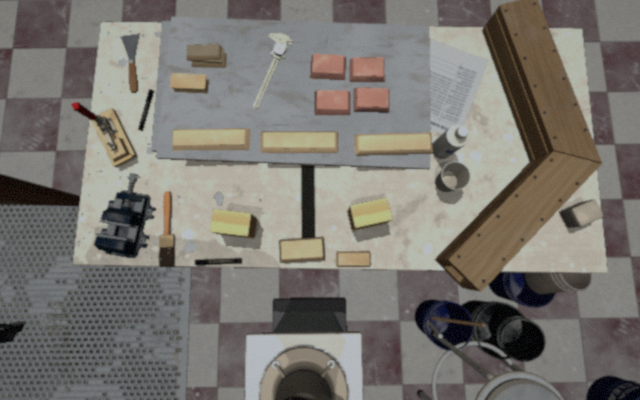

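The top view shows the boxes at about (232,222) on the left and (370,213) on the right, with the line at column 308, rows 165-238. The cream wedge is at (301,250). I'll zoom in for corner positions.

Run:
```python
from h import *
im=cv2.imread('pics/top0.png')
cv2.imwrite('pics/z0.png',cv2.resize(im[130:280,190:410],None,fx=3.6,fy=3.6,interpolation=cv2.INTER_CUBIC))
hsv=cv2.cvtColor(im,cv2.COLOR_BGR2HSV)
m=cv2.inRange(hsv,(18,90,90),(35,255,255)); m[:195]=0
n,l,s,c=cv2.connectedComponentsWithStats(m)
for i in range(1,n):
    if s[i][4]>150:
        k=(l==i).astype(np.uint8); r=cv2.minAreaRect(cv2.findNonZero(k)); b=cv2.boxPoints(r)
        print(s[i],r); print([np.round(ray('top',*p,.11)[:2],3).tolist() for p in b])
for p in[(302,166),(313,166),(302,238),(314,238)]: print(p,ray('top',*p,0).round(3))
for p in[(280,237),(323,236),(281,262),(325,260)]: print('wedge',p,ray('top',*p,.045).round(3))
for p in[(195,262),(242,260)]: print('marker',ray('top',*p,.01).round(3))
for p in[(337,252),(369,266)]: print('bar',ray('top',*p,.01).round(3))
for p in[(157,155),(430,167)]: print('slab',ray('top',*p,.01).round(3))
for p in[(173,150),(248,149),(262,152),(338,151),(357,154),(431,153)]: print('bars',ray('top',*p,.02).round(3))
```

```text
[350 202  39  17 278] ((368.97320556640625, 209.00686645507812), (8.965476036071777, 37.35615539550781), 75.57923126220703)
[[0.48, -0.126], [0.504, -0.221], [0.481, -0.226], [0.457, -0.131]]
[213 214  38  15 282] ((231.2999725341797, 219.89999389648438), (37.33523941040039, 11.030865669250488), 8.130102157592773)
[[0.449, 0.232], [0.478, 0.229], [0.463, 0.132], [0.435, 0.136]]
(302, 166) [0.627 0.002 0.   ]
(313, 166) [ 0.627 -0.03   0.   ]
(302, 238) [0.414 0.004 0.   ]
(314, 238) [ 0.414 -0.031  0.   ]
wedge (280, 237) [0.415 0.062 0.045]
wedge (323, 236) [ 0.416 -0.056  0.045]
wedge (281, 262) [0.347 0.059 0.045]
wedge (325, 260) [ 0.351 -0.061  0.045]
marker [0.35  0.305 0.01 ]
marker [0.354 0.173 0.01 ]
bar [ 0.373 -0.096  0.01 ]
bar [ 0.333 -0.185  0.01 ]
slab [0.663 0.43  0.01 ]
slab [ 0.617 -0.374  0.01 ]
bars [0.674 0.379 0.02 ]
bars [0.675 0.159 0.02 ]
bars [0.665 0.118 0.02 ]
bars [ 0.665 -0.104  0.02 ]
bars [ 0.656 -0.159  0.02 ]
bars [ 0.656 -0.376  0.02 ]
```

View pics/z0.png

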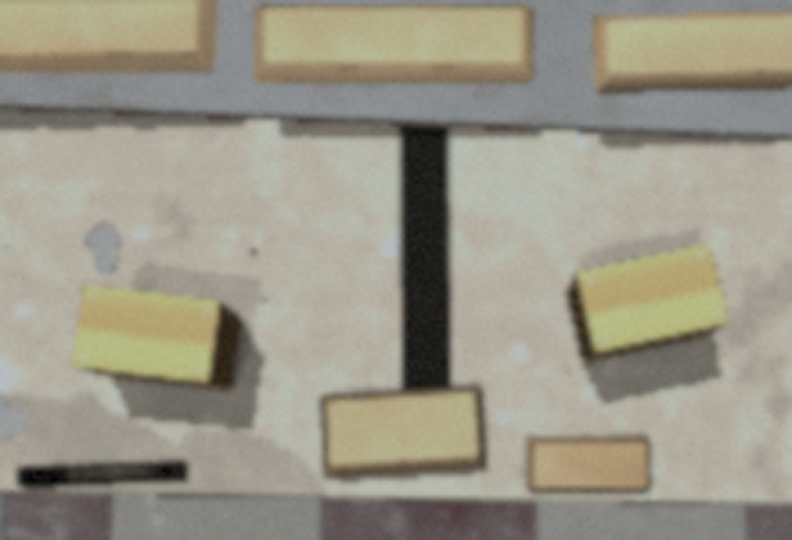

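Run:
```python
from h import *
for n,P in(('L',[(85,285),(220,302),(210,383),(73,365)]),('R',[(578,275),(712,245),(725,325),(597,355)])):
    q=np.array([ray('top',u/3.6+190-.4,v/3.6+130-.4,.11)[:2] for u,v in P]); print(n,q.round(3).tolist(),'c',q.mean(0).round(3))
    y=(q[0]-q[1])+(q[3]-q[2]); y/=np.linalg.norm(y); print('yaw deg',np.degrees(np.arctan2(-y[0],y[1])).round(1),'near mid',((q[2]+q[3])/2).round(3))
```

```text
L [[0.486, 0.23], [0.472, 0.132], [0.414, 0.138], [0.428, 0.237]] c [0.45  0.184]
yaw deg -8.0 near mid [0.421 0.188]
R [[0.489, -0.127], [0.51, -0.225], [0.451, -0.232], [0.431, -0.139]] c [ 0.47  -0.181]
yaw deg 12.2 near mid [ 0.441 -0.186]
```

```bash
python3 -m inch '[{"rotation":[0,0,0.1],"slide":[3,-6,0],"grip":5},{"rotation":[0,0,0.2],"slide":[6,-12,0],"grip":5},{"rotation":[0,0,0.215],"slide":[8,-18,0],"grip":5},{"rotation":[0,0,0.215],"slide":[10,-24,0],"grip":5},{"rotation":[0,0,0.215],"slide":[12,-30,0],"grip":5},{"rotation":[0,0,0.215],"slide":[14,-36,0],"grip":5},{"rotation":[0,0,0.215],"slide":[15.3,-41,0],"grip":5},{"rotation":[0,0,0.215],"slide":[15.3,-44,-2],"grip":5},{"rotation":[0,0,0.215],"slide":[15.3,-44,-5],"grip":5},{"rotation":[0,0,0.215],"slide":[15.3,-44,-5],"grip":5}]'
```

```text
time: 1.35
eef_pos: [0.3865, 0.191, 0.179]
eef_rot: [0.0, 0.755, 0.655, -0.003]
force: [0.3, 0.6, 0.9]
opening: 0.584
```

```bash
python3 -m inch '[{"rotation":[0,0,0],"slide":[0,0,-4],"grip":5},{"rotation":[0,0,0],"slide":[0,0,-8],"grip":5},{"rotation":[0,0,0],"slide":[0,0,-9.5],"grip":5},{"rotation":[0,0,0],"slide":[0,0,-9.5],"grip":5},{"rotation":[0,0,0],"slide":[0,0,-9.5],"grip":5}]'
python3 - <<'E'
from h import *
im=snap('top','t1'); cv2.imwrite('pics/t1.png',cv2.resize(cv2.imread('pics/t1.png')[130:280,190:410],None,fx=3.6,fy=3.6))
E
```

```text
time: 1.98
eef_pos: [0.3873, 0.1919, 0.0851]
eef_rot: [0.0, 0.755, 0.656, -0.002]
force: [-0.2, 0.1, 0.2]
opening: 0.585
```

View pics/t1.png

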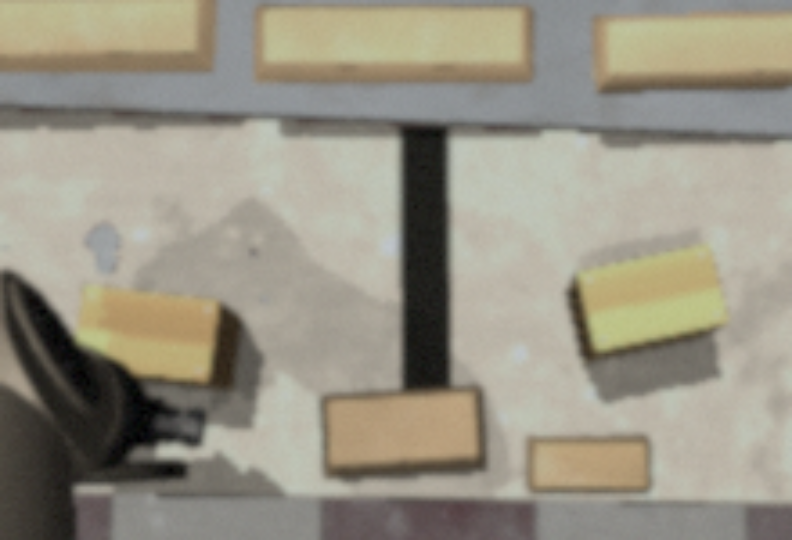

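The gripper is behind the left box, with its fingers at about (180,440) in the zoomed view and clear of the marker. I'll push now.

```bash
python3 -m inch '[{"rotation":[0,0,0],"slide":[1,-0.1,0],"grip":5},{"rotation":[0,0,0],"slide":[2,-0.3,0],"grip":5},{"rotation":[0,0,0],"slide":[2.6,-0.4,0],"grip":5},{"rotation":[0,0,0],"slide":[3.2,-0.5,0],"grip":5},{"rotation":[0,0,0],"slide":[3.8,-0.5,0],"grip":5},{"rotation":[0,0,0],"slide":[4.4,-0.6,0],"grip":5},{"rotation":[0,0,0],"slide":[5,-0.7,0],"grip":5}]'
python3 - <<'E'
from h import *
im=snap('scene','s2'); cv2.imwrite('pics/s2.png',cv2.resize(cv2.imread('pics/s2.png')[120:290,200:400],None,fx=3.5,fy=3.5))
E
```

```text
time: 2.9
eef_pos: [0.438, 0.1848, 0.0851]
eef_rot: [0.001, 0.755, 0.655, -0.002]
force: [0.1, -0.7, 1.6]
opening: 0.586
```

View pics/s2.png

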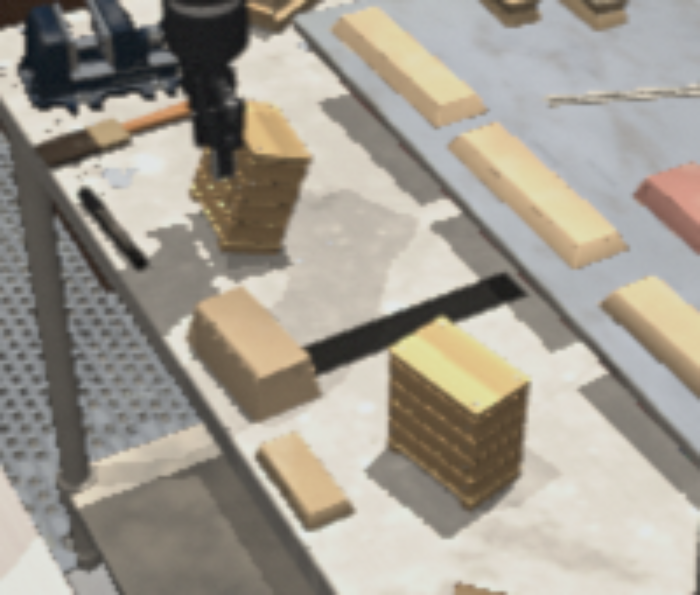

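The box at (255,180) is tilting cleanly on its far edge. I'll continue.

```bash
python3 -m inch '[{"rotation":[0,0,0],"slide":[0.6,-0.1,0],"grip":5},{"rotation":[0,0,0],"slide":[1.2,-0.2,0],"grip":5},{"rotation":[0,0,0],"slide":[1.6,-0.2,0],"grip":5},{"rotation":[0,0,0],"slide":[2,-0.3,0],"grip":5},{"rotation":[0,0,0],"slide":[2,-0.3,0],"grip":5}]'
python3 - <<'E'
from h import *
im=snap('scene','s3'); cv2.imwrite('pics/s3.png',cv2.resize(cv2.imread('pics/s3.png')[120:290,200:400],None,fx=3.5,fy=3.5))
E
```

```text
time: 3.58
eef_pos: [0.4592, 0.1815, 0.0853]
eef_rot: [0.001, 0.755, 0.655, -0.001]
force: [1.0, 0.2, 0.6]
opening: 0.588
```

View pics/s3.png

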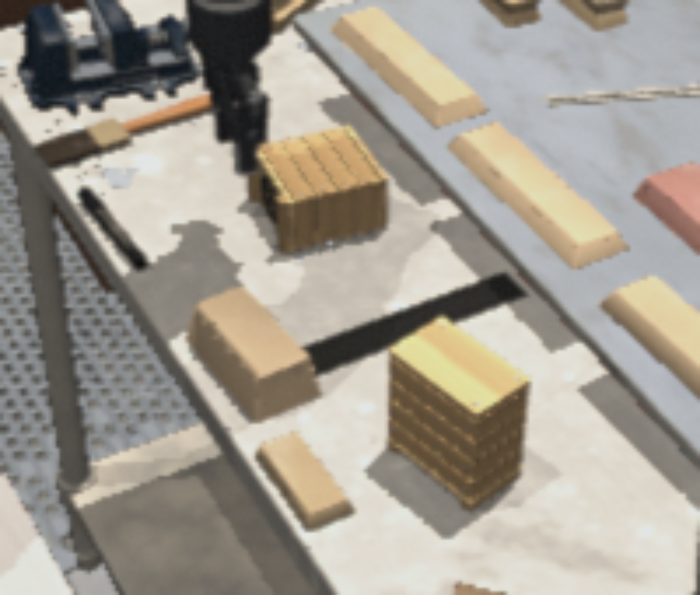

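The left box is lying on its back. Next, I'll go up and across to the right box.

```bash
python3 -m inch '[{"rotation":[0,0,0],"slide":[-1,0,1],"grip":5},{"rotation":[0,0,0],"slide":[-1.5,0,6],"grip":5},{"rotation":[0,0,0],"slide":[-1,-2,10],"grip":5},{"rotation":[0,0,0.1],"slide":[0,-8,11],"grip":5},{"rotation":[0,0,0.2],"slide":[0.5,-14,11],"grip":5},{"rotation":[0,0,0.3],"slide":[0.5,-20,11],"grip":5},{"rotation":[0,0,0.35],"slide":[-1,-26,11],"grip":5},{"rotation":[0,0,0.35],"slide":[-3,-32,11],"grip":5},{"rotation":[0,0,0.35],"slide":[-4.7,-37.4,11],"grip":5},{"rotation":[0,0,0.35],"slide":[-4.7,-37.4,10],"grip":5}]'
python3 - <<'E'
from h import *
im=snap('scene','s4'); cv2.imwrite('pics/s4.png',cv2.resize(cv2.imread('pics/s4.png')[120:290,200:400],None,fx=3.5,fy=3.5))
E
```

```text
time: 4.88
eef_pos: [0.4101, -0.1961, 0.1862]
eef_rot: [0.002, 0.633, 0.774, -0.001]
force: [0.9, 0.9, 0.1]
opening: 0.588
```

View pics/s4.png

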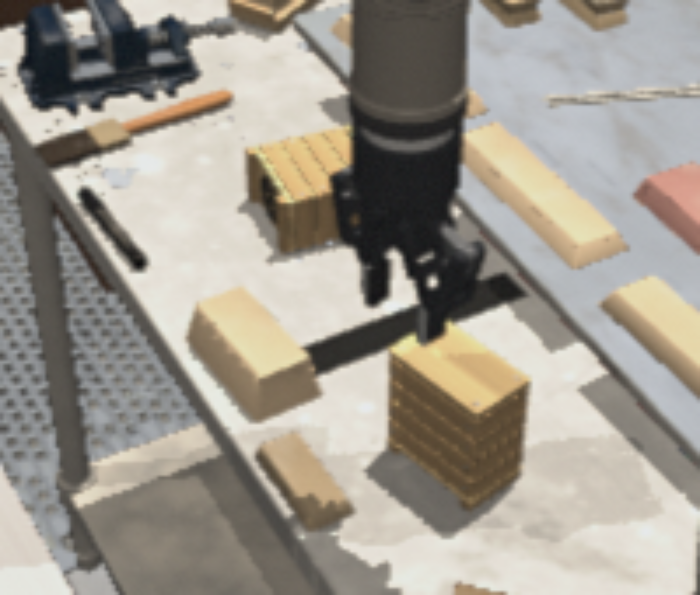

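The left box's underside shows dark marking around (268,190). Now I'll lower behind the right box and push it.

```bash
python3 -m inch '[{"rotation":[0,0,0],"slide":[-0.1,0.3,-5],"grip":5},{"rotation":[0,0,0],"slide":[-0.1,0.3,-10],"grip":5},{"rotation":[0,0,0],"slide":[-0.1,0.3,-10.1],"grip":5},{"rotation":[0,0,0],"slide":[0.5,0.5,-10.1],"grip":5},{"rotation":[0,0,0],"slide":[1.3,0.6,-10.1],"grip":5},{"rotation":[0,0,0],"slide":[2,0.8,-10.1],"grip":5},{"rotation":[0,0,0],"slide":[2.6,0.9,-10.1],"grip":5},{"rotation":[0,0,0],"slide":[3.2,1,-10.1],"grip":5},{"rotation":[0,0,0],"slide":[3.8,1.1,-10.1],"grip":5},{"rotation":[0,0,0],"slide":[4.4,1.3,-10.1],"grip":5}]'
python3 - <<'E'
from h import *
im=snap('scene','s5'); cv2.imwrite('pics/s5.png',cv2.resize(cv2.imread('pics/s5.png')[120:290,200:400],None,fx=3.5,fy=3.5))
E
```

```text
time: 6.18
eef_pos: [0.4549, -0.1803, 0.0836]
eef_rot: [0.001, 0.631, 0.775, -0.001]
force: [-0.9, -0.7, 1.4]
opening: 0.587
```

View pics/s5.png

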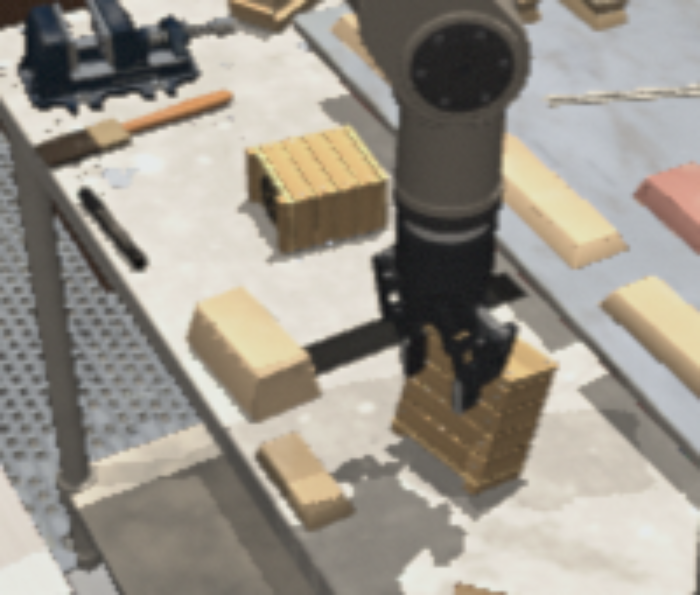

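The right box is tilting at (475,420). I'll continue pushing.

```bash
python3 -m inch '[{"rotation":[0,0,0],"slide":[0.6,0.1,0],"grip":5},{"rotation":[0,0,0],"slide":[1.2,0.2,0],"grip":5},{"rotation":[0,0,0],"slide":[1.8,0.4,0],"grip":5},{"rotation":[0,0,0],"slide":[2.4,0.5,0],"grip":5},{"rotation":[0,0,0],"slide":[2.4,0.5,0],"grip":5},{"rotation":[0,0,0],"slide":[2.4,0.5,0],"grip":5}]'
python3 - <<'E'
from h import *
im=snap('scene','s6'); cv2.imwrite('pics/s6.png',cv2.resize(cv2.imread('pics/s6.png')[120:290,200:400],None,fx=3.5,fy=3.5))
E
```

```text
time: 6.98
eef_pos: [0.4798, -0.1749, 0.0836]
eef_rot: [0.001, 0.631, 0.776, -0.001]
force: [0.2, 0.1, 0.1]
opening: 0.583
```

View pics/s6.png

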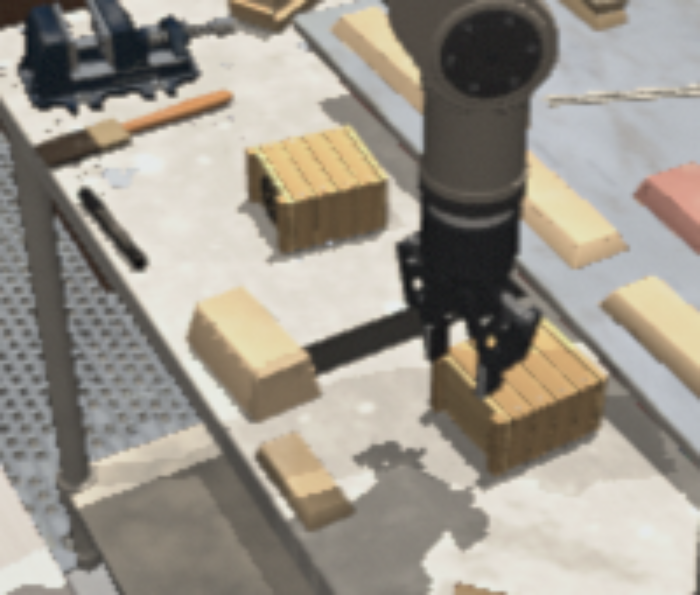

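```bash
python3 -m inch '[{"rotation":[0,0,0],"slide":[-1,0,3],"grip":5},{"rotation":[0,0,0],"slide":[-1,0,9],"grip":5},{"rotation":[0,0,-0.15],"slide":[-0.5,5,12],"grip":5},{"rotation":[0,0,-0.3],"slide":[0,11,12],"grip":5},{"rotation":[0,0,-0.45],"slide":[0.5,17,12],"grip":5},{"rotation":[0,0,-0.6],"slide":[1,23,12],"grip":5},{"rotation":[0,0,-0.75],"slide":[1.5,29,12],"grip":5},{"rotation":[0,0,-0.9],"slide":[2,35,12],"grip":5},{"rotation":[0,0,-1.05],"slide":[2,41,12],"grip":5},{"rotation":[0,0,-1.2],"slide":[2,47.5,12],"grip":7}]'
python3 -m inch '[{"rotation":[0,0,-0.15],"slide":[2,3,0],"grip":7},{"rotation":[0,0,-0.3],"slide":[2,3,0],"grip":7},{"rotation":[0,0,-0.45],"slide":[2,3,0],"grip":7},{"rotation":[0,0,-0.6],"slide":[2,3,0],"grip":7},{"rotation":[0,0,-0.7],"slide":[2,3,0],"grip":7}]'
python3 - <<'E'
from h import *
for n in('scene','top'):snap(n,n+'7')
a=cv2.imread('pics/scene7.png')[150:270,240:400];b=cv2.imread('pics/top7.png')[130:280,190:410]
cv2.imwrite('pics/s7.png',cv2.resize(a,None,fx=5,fy=5,interpolation=2));cv2.imwrite('pics/t7.png',cv2.resize(b,None,fx=3.6,fy=3.6,interpolation=2))
E
```

```text
time: 8.28
eef_pos: [0.4996, 0.2989, 0.2037]
eef_rot: [0.001, 0.96, 0.281, -0.001]
force: [1.4, -0.2, 1.0]
opening: 0.779
time: 8.9
eef_pos: [0.5194, 0.3286, 0.2035]
eef_rot: [0.0, 0.998, -0.067, -0.001]
force: [0.2, 0.5, -0.1]
opening: 0.813
```

View pics/s7.png

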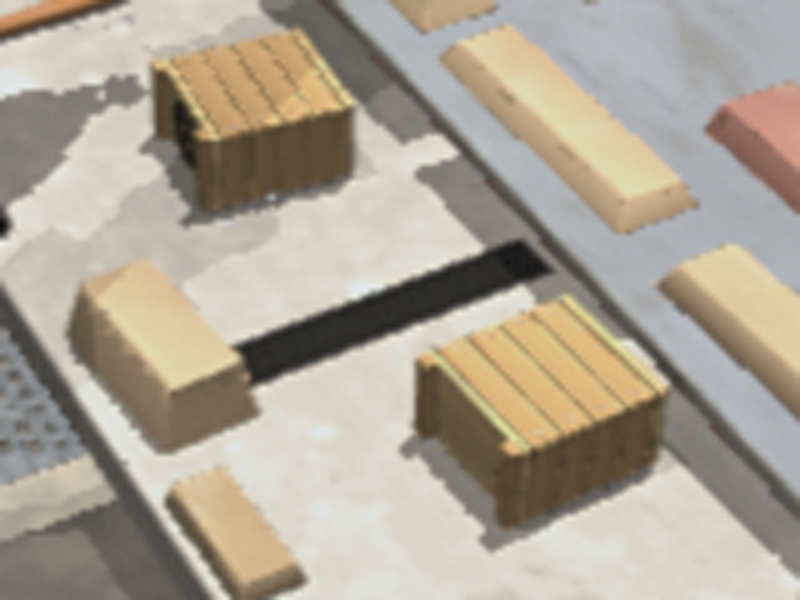

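View pics/t7.png

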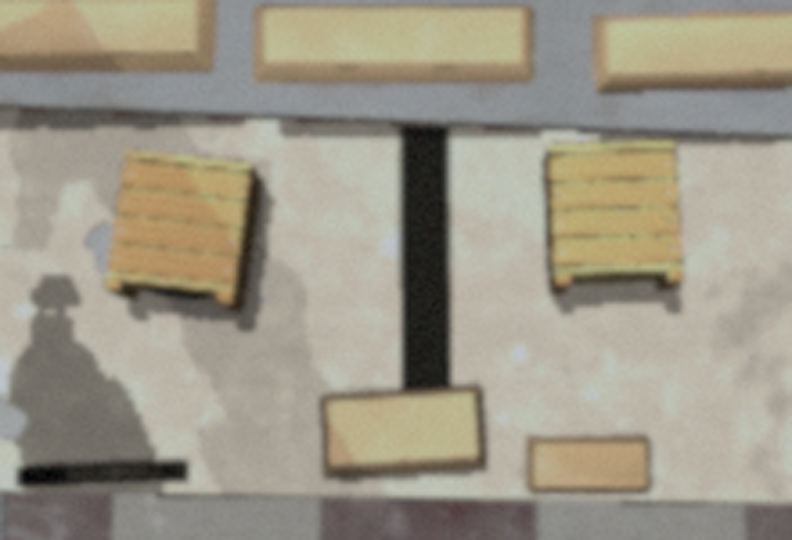

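The left box has dark marks on its underside, at (185,130) in the scene crop. The right box's underside is bare, at (470,420). Next I'll measure the left box.

Run:
```python
from h import *
for n,P in(('L',[(127,152),(257,167),(238,303),(107,285)]),('R',[(546,150),(676,143),(682,283),(554,288)])):
    q=np.array([ray('top',u/3.6+190-.4,v/3.6+130-.4,.06)[:2] for u,v in P]); print(n,q.round(3).tolist(),'c',q.mean(0).round(3))
    x=(q[0]-q[3])+(q[1]-q[2]); print('yaw deg',np.degrees(np.arctan2(x[1],x[0])).round(1),'left mid',((q[0]+q[3])/2).round(3))
print([ray('top',u/3.6+190-.4,v/3.6+130-.4,0).round(3) for u,v in((402,250),(449,250))])
```

```text
L [[0.597, 0.215], [0.584, 0.114], [0.478, 0.127], [0.493, 0.228]] c [0.538 0.171]
yaw deg -7.0 left mid [0.545 0.221]
R [[0.595, -0.109], [0.599, -0.21], [0.489, -0.211], [0.487, -0.113]] c [ 0.542 -0.161]
yaw deg 1.1 left mid [ 0.541 -0.111]
[array([0.528, 0.005, 0.   ]), array([ 0.527, -0.033,  0.   ])]
```

```bash
python3 -m inch '[{"rotation":[0,0,0],"slide":[3,-2,-3],"grip":7},{"rotation":[0,0,0],"slide":[3.2,-3.5,-9],"grip":7},{"rotation":[0,0,0],"slide":[3.2,-3.5,-14],"grip":7},{"rotation":[0,0,0],"slide":[3.2,-3.5,-17],"grip":7},{"rotation":[0,0,0],"slide":[3.2,-3.5,-18.5],"grip":7},{"rotation":[0,0,0],"slide":[3.2,-3.5,-18.5],"grip":7}]'
python3 - <<'E'
from h import *
snap('top','t8')
b=cv2.imread('pics/t8.png')[130:280,190:410]
cv2.imwrite('pics/t8z.png',cv2.resize(b,None,fx=3.6,fy=3.6,interpolation=2))
E
```

```text
time: 9.75
eef_pos: [0.5511, 0.2934, 0.018]
eef_rot: [0.001, 0.998, -0.065, -0.002]
force: [-0.5, 0.4, 0.2]
opening: 0.821
```

View pics/t8z.png

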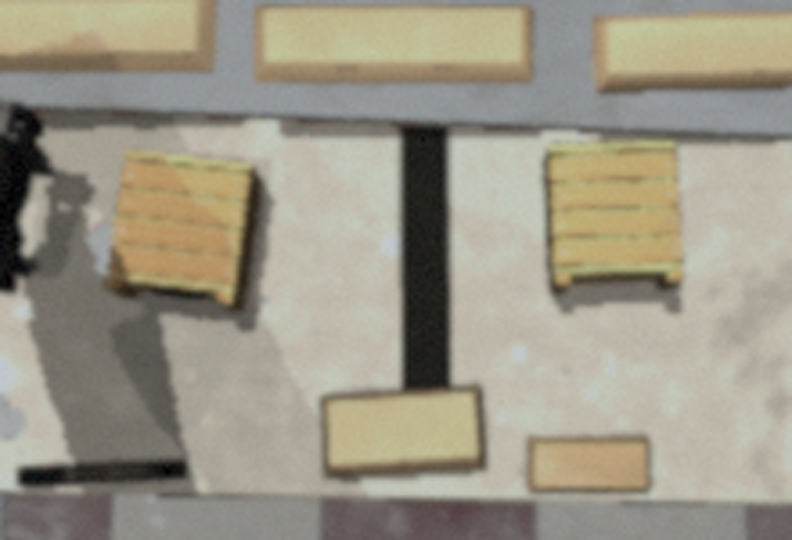

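```bash
python3 -m inch '[{"rotation":[0,0,0],"slide":[-0.2,-2,0],"grip":7},{"rotation":[0,0,0],"slide":[-0.5,-4,0],"grip":7},{"rotation":[0,0,0],"slide":[-0.7,-5.5,0],"grip":7},{"rotation":[0,0,0],"slide":[-0.8,-7,0],"grip":7},{"rotation":[0,0,0],"slide":[-1.0,-8.5,0],"grip":7},{"rotation":[0,0,0],"slide":[-1.2,-10,0],"grip":7},{"rotation":[0,0,0],"slide":[-1.4,-11.5,0],"grip":7},{"rotation":[0,0,0],"slide":[-1.5,-13,0],"grip":7},{"rotation":[0,0,0],"slide":[-1.7,-14,0],"grip":7},{"rotation":[0,0,0],"slide":[-1.7,-14,0],"grip":7}]'
python3 - <<'E'
from h import *
snap('top','t9')
b=cv2.imread('pics/t9.png')[130:280,190:410]
cv2.imwrite('pics/t9z.png',cv2.resize(b,None,fx=3.6,fy=3.6,interpolation=2))
E
```

```text
time: 11.05
eef_pos: [0.5343, 0.1518, 0.0188]
eef_rot: [0.001, 0.998, -0.066, -0.002]
force: [0.5, 0.1, 0.8]
opening: 0.82
```

View pics/t9z.png

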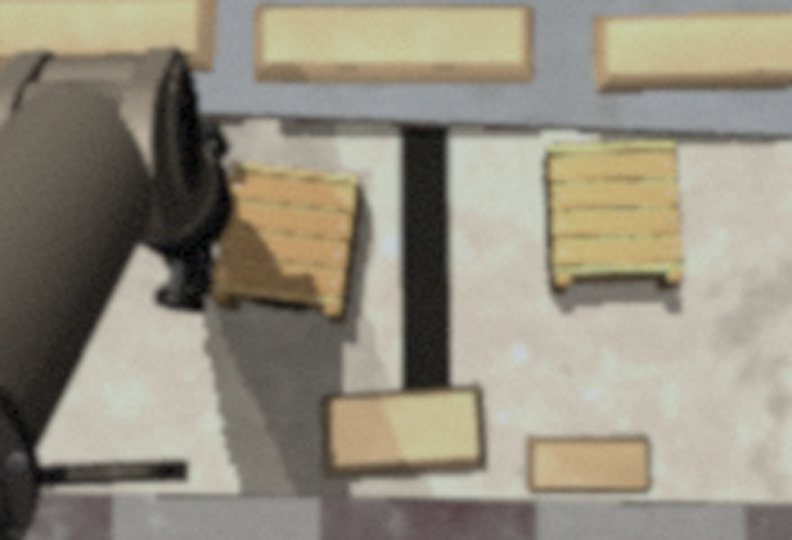

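The marked box is translating without turning. Its right edge runs from (360,178) to (343,316).

Run:
```python
from h import *
print([ray('top',u/3.6+190-.4,v/3.6+130-.4,.06).round(3) for u,v in((360,178),(343,314))])
```

```text
[array([0.574, 0.035, 0.06 ]), array([0.469, 0.048, 0.06 ])]
```

```bash
python3 -m inch '[{"rotation":[0,0,0],"slide":[-0.1,-1.5,0],"grip":7},{"rotation":[0,0,0],"slide":[-0.2,-3,0],"grip":7},{"rotation":[0,0,0],"slide":[-0.3,-4.5,0],"grip":7},{"rotation":[0,0,0],"slide":[-0.5,-6,0],"grip":7},{"rotation":[0,0,0],"slide":[-0.6,-7.5,0],"grip":7},{"rotation":[0,0,0],"slide":[-0.8,-9,0],"grip":7},{"rotation":[0,0,0],"slide":[-0.9,-10,0],"grip":7},{"rotation":[0,0,0],"slide":[-0.9,-10.6,0],"grip":7},{"rotation":[0,0,0],"slide":[-0.9,-10.6,0],"grip":7}]'
python3 -m inch '[{"rotation":[0,0,0],"slide":[0.2,3,0],"grip":7},{"rotation":[0,0,0],"slide":[0.5,7,0],"grip":7},{"rotation":[0,0,0],"slide":[1,12,4],"grip":7},{"rotation":[0,0,0],"slide":[1,16,10],"grip":7},{"rotation":[0,0,0],"slide":[1,21,16],"grip":7},{"rotation":[0,0,0],"slide":[1,26,19],"grip":7},{"rotation":[0,0,0],"slide":[1,30,19],"grip":7},{"rotation":[0,0,0],"slide":[1,30,19],"grip":7}]'
python3 - <<'E'
from h import *
for n in('scene','top'):snap(n,n+'10')
a=cv2.imread('pics/scene10.png')[150:270,240:400];b=cv2.imread('pics/top10.png')[130:280,190:410]
cv2.imwrite('pics/s10.png',cv2.resize(a,None,fx=5,fy=5,interpolation=2));cv2.imwrite('pics/t10.png',cv2.resize(b,None,fx=3.6,fy=3.6,interpolation=2))
E
```

```text
time: 12.22
eef_pos: [0.5253, 0.0458, 0.0188]
eef_rot: [0.001, 0.998, -0.066, -0.002]
force: [-0.3, 0.4, -0.7]
opening: 0.82
time: 13.22
eef_pos: [0.5339, 0.3531, 0.2097]
eef_rot: [-0.001, 0.998, -0.062, -0.001]
force: [-0.0, -0.2, -0.4]
opening: 0.819
```

View pics/s10.png

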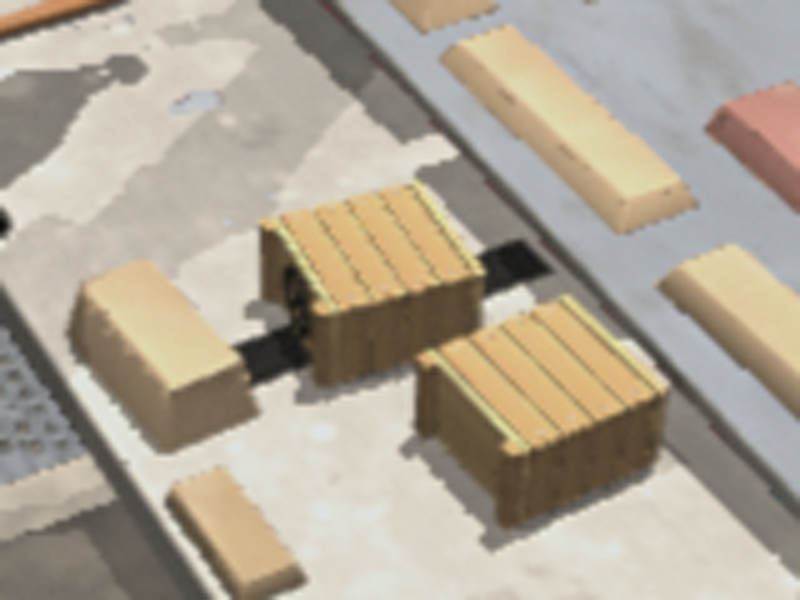

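View pics/t10.png

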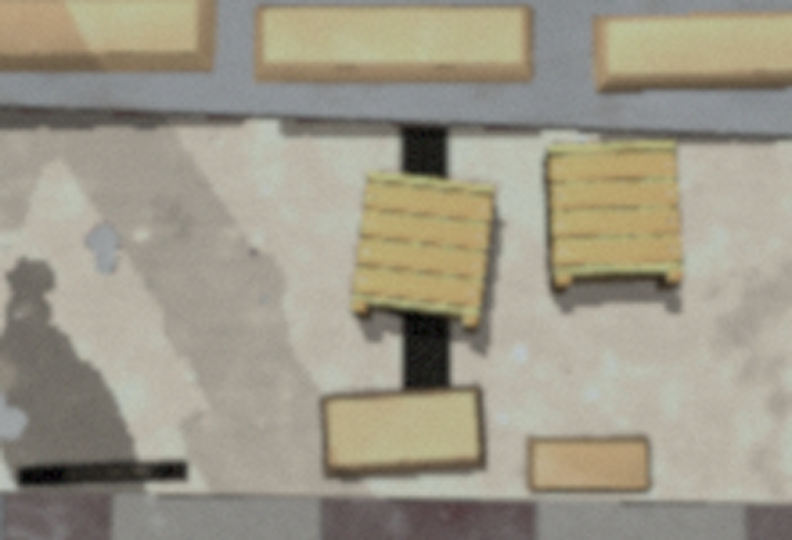

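In the top view, the marked box spans columns 356–493 and straddles the line at columns 402–449. The plain box starts at column 547, well clear. In the scene crop, the ring mark is visible at (297,300). Nothing else has moved and the arm is clear, so I'm handing in.

Run:
```python
from h import *
q=np.array([ray('top',u/3.6+190-.4,v/3.6+130-.4,.06)[:2] for u,v in ((370,174),(493,187),(475,318),(355,305))]);print(q.round(3).tolist())
print(arm.hand_in(), arm.get_state()['time'])
```

```text
[[0.577, 0.027], [0.566, -0.068], [0.464, -0.053], [0.475, 0.038]]
the job is handed in; nothing more can be done
the job is handed in; nothing more can be done
```

I pushed both boxes over onto their backs, away from the robot, then pushed the marked one sideways onto the dispatch line and handed the job in at about 13 s. The left box was the marked one: its underside showed a dark ring mark, and the right box's underside was bare wood.

- **Marked box:** In the last pictures its sides lie at y of about +0.03 and −0.06. The line runs from +0.005 to −0.033, so the box covers the full width with at least 2 cm to spare on each side. It is turned about 7°.
- **Plain box:** It is still on its back, with its nearest edge at y of about −0.11, roughly 8 cm clear of the line.
- **Other things:** The bystanders in the zoomed views I compared looked unmoved. I did not check the cup and bottle again at the end. The arm finished clear of everything, the force readings after each move stayed under 2 N, and none of the checks disagreed.

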